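# Set the extending tray stand to length and shut its cam lever

## Robot

A 6-joint arm with a two-finger parallel gripper is mounted at the origin on the work surface. World frame = base frame: x ahead of the robot, y to its left, z up, the work surface at z = 0. Lengths are in m, angles in degrees, forces in N, time in s.
With the tool pointing down it reaches from about 0.35 to 0.875 m from the base axis. Payload 4.2 kg.
Tool frame: the origin (TCP) lies at the very end of the fingers, on their centre line; the grasp point (between the pads) lies 19 mm behind it (r.hold_point_z is the distance from the TCP to the grasp point, in m); z points along the fingers, y is the direction in which the jaws open and shut (so a half turn about z gives the same grasp; the last joint's range is limited). The gripper opens to 87 mm and grips with 3 to 60 N. Pads are 19 mm wide; open, the fingers measure 117 mm over their backs; the gripper's body (75 mm by 190 mm) begins 51 mm behind the grasp point.
Start: joints at [86.608, 22.042, 0.453, 0, -68.411, -14.817], TCP at [0.195, 0.594, 0.223] pointing down, gripper open.
Joint ranges: [-179.83, 179.83], [-69.29, 118.12], [-61.27, 80.66], [-181.25, 117.63], [-171.15, -9.14], [-177.46, 177.46]. Speed limits (degrees/s): [159.86, 159.86, 180, 180, 180, 180].

## Interface

Orientations are given as a 3x3 rotation matrix whose columns are the frame's x, y, z axes.
In Python, from station import r, cams, ticket gives the robot as it stands.
- The arm moves only by the tool drive_tool, never from a script. Its argument "deltas" is a list of rows, each an object of numbers: "dx", "dy", "dz": the shift along the tool's x, y, z in m; "wx", "wy", "wz": the turn, a rotation vector about the tool's x, y, z in degrees. A call has 1 to 20 rows; each row is the pose to reach, as a shift and turn from the pose commanded when the call began, along the tool's axes at that moment; what a row does not reach only later rows make up. A row lasts 1/10 s, in which the tool goes at most 50 mm and 8.59 degrees, less where a joint would pass 70% of its speed; a pose out of reach is approached as far as the arm can. A call with a gripper value outside its range is refused whole. "gripper" is the opening, from 0 (shut) to 1 (fully open), set as the call begins (left out, the last holds). The fingers move at their own pace and stop on an object; the grip force is fixed at half the most. Time passes only in rows, so rows that repeat a pose let the fingers close. It gives the time, the measured TCP pose, the force and the opening at its end, in the units of the state.
- r.sense(): the state, without advancing time (a new reading comes with each control period).
- cams.capture(name): name is "scene" or "top" or "wrist"; returns the picture (420x560x3 uint8, red, green, blue); there is no depth.
- cams.camera_model(name): a dict with "intrinsics" (3x3 intrinsics, pixels), "extrinsics" (4x4, takes a point from world to camera coordinates); the wrist camera has in their place "T_tool_cam" (4x4, takes a point from camera to tool coordinates, whose origin is the TCP and whose axes are the flange's). Camera axes: x right, y down, z forward; pixel columns grow to the right and rows downward; lengths in m; the calibration is good to about 2 mm. A picture is of the moment at which its call begins: read the wrist's pose just before it. camera_model takes no time and is no camera call.
- ticket.finish_job(): hands the job in, once; it reports no verdict.
The state is a dict: "time_s": time; "joints": joint angles; "joint_velocities": joint speeds; "effort": joint torques, N m; "tcp_pos": TCP position; "ee_rot": TCP orientation; "wrist_force": force on the tool from outside, world axes, zero at the start; "moment": the same for the moment, N m; "gripper_width": opening from 0.0 (shut) to 1.0 (fully open).
Only numpy, scipy, OpenCV 4.12 (cv2) and the standard library are available. Lean on these libraries where they do the work, as an engineer would, in place of code of your own. Each camera call takes 0.05 s, during which the arm holds its last target.

## Task

Take the sliding crossbar of the extending tray stand (the one nearer the robot) in the gripper, near its end on the lever side, gently (squeeze with 15 N at most, it is thin-walled), and pull the sliding leg out until its pointer is in line with the length mark (the upright fin beside the rail). Keeping hold of the crossbar so that the leg stays at the mark, slide along it to swing the cam lever fully closed. Finish still holding the leg at the mark with the lever shut, and leave the other things on the counter where they are.

Things in the scene. Friction and masses are not known exactly. Their poses are not given: they have to be found in the camera images.
- leg: the sliding leg of the tray stand: aluminium sleeve 42 mm wide (all sizes in mm), top 55 above the counter, on the stand's fixed rail, carrying crossbar, pointer and lever. Origin: on the counter under the crossbar centre. z up; -x is the way it slides out (towards the robot, 110 at most), +y the lever's side. It moves along x only; a spring pulls it in with 3 to 4 N all the time. It starts fully in
- bar_center (a point): centre of the leg's crossbar, the one of the stand's two like crossbars nearer the robot (the other, fixed, starts 110 behind it). Level bar 230 long (115 to either side along y), 14 thick (x), 16 high, centre 83 above the counter, free air under its ends. Thin-walled: squeeze it with 15 N at most; a light grip slides along it more easily. Axes as the leg's
- pointer (a point): tip of the leg's pointer, a steel finger 5 wide on the side away from the lever, 47 above the counter, at x +30, y -39 from the crossbar centre; moves with the leg. Axes as the leg's
- mark_fin (a point): top of the length mark: thin upright steel fin, 5 thick along x, 18 wide, 47 above the counter, fixed on the stand's base plate beside the rail, 14 clear of the pointer's tip in y. The leg is at length when the pointer's x in this frame is 0, pointer and fin in line. It is 42 to 88 out (-x) from where the pointer starts. Axes as the leg's
- lever (a joint): angle of the cam lever, rad: 0 closed (along the leg, square to the crossbar, against its stop), up to 0.75 open (tip swung out to +y). It starts at 0.5 to 0.7 and stays where it is left; pushing its side near the crossbar takes about 2 N
- lever_pivot (a point): vertical pivot of the cam lever on the leg, at x +60, y +20 from the crossbar centre, 102 above the counter
- lever_tip (a point): tip of the lever, a black plastic arm 9 wide, 15 high (95 to 110 above the counter), 74 from the pivot, so it crosses over the bar: closed the tip is at x -14, y +20 from the bar centre, open at 0.7 at x +3, y +68. Fingers that hold the bar near its +y end and slide along it towards its middle meet the arm's side and swing it shut
- shaker_a: steel shaker, 57 dia x 92 high, standing beside the stand on its right (the mark's side); origin under its centre; to be left alone
- shaker_b: steel shaker, 57 dia x 92 high, standing to the left of the stand, by its fixed end; origin under its centre; to be left alone
- ramekin: small white ceramic pot, 60 dia x 34 high, beside the stand between the two crossbars, on the mark's side; origin under its centre; to be left alone
- sauce: amber bottle, 56 dia x 150 high; origin under its centre; to be left alone
- turner: flat kitchen turner about 260 long, lying on the counter; origin under its centre; to be left alone
- carton: cardboard carton 120 x 120 x 70 high; origin under its centre; to be left alone
- dish: steel bowl 120 dia x 40 high; origin under its centre; to be left alone

How it is judged:
By the outcome, as a careful person would: the job done as asked, in the order asked, and still so for the second after the job is handed in, while the arm keeps its last pose, push and grip.
It also fails if it takes over 38 s, if anything falls off the work surface, if the arm or the gripper's body presses on something with over 40 N, if the wrist force passes 120 N, or if a joint passes its speed limit or range.

## Working session

There is one attempt and no reset: what is moved stays moved. The work goes in short steps, Python scripts to look and compute and a tool call to move; the robot and the scene stay as the last step left them, time stands still between calls to the robot, and variables do not carry over. Pictures are saved under pics/ and viewed, and the job is handed in when it is done.

Besides the shell and the picture viewer there is one more tool, called after ">>>" as name(argument=value, ...) on one line, values as JSON. drive_tool: Moves the arm, as the interface text tells. Its arguments: {"type":"object","properties":{"deltas":{"type":"array","items":{"type":"object","properties":{"dx":{"type":"number"},"dy":{"type":"number"},"dz":{"type":"number"},"wx":{"type":"number"},"wy":{"type":"number"},"wz":{"type":"number"}}}},"gripper":{"type":"number"}},"required":["deltas"]}

```bash
ls -la; mkdir -p pics; python3 - <<'E'
from station import r,cams,ticket
import cv2,json
print([a for a in dir(r) if not a.startswith('_')],[a for a in dir(cams) if not a.startswith('_')], r.hold_point_z)
print(r.sense())
for n in("scene","top"):
    cv2.imwrite(f"pics/{n}0.png",cams.capture(n)[:,:,::-1]); print(n,cams.camera_model(n))
print(cams.camera_model("wrist"))
E
```

```text
total 12
drwxr-xr-x  3 agent agent 4096 Dec  6 21:33 .
drwxr-xr-x 23 root  root  4096 Dec  6 21:33 ..
drwxr-xr-x  2 agent agent 4096 Dec  6 21:33 pics
['PlanningError', 'hold_point_z', 'sense'] ['camera_model', 'capture'] 0.0187
{'time_s': 0.0, 'joints': array([ 8.66087073e+01,  2.20907439e+01,  3.81327298e-01, -3.01256258e-02,
       -6.84113406e+01, -1.48155683e+01]), 'joint_velocities': array([ 0.01773642, -0.02055065,  0.02242504, -0.03188253,  0.03491333,
        0.10200809]), 'effort': array([ 1.37600468e-04, -3.90668392e+01,  1.87405121e+01,  4.21974555e+00,
        1.08983635e-02, -2.01283342e-04]), 'tcp_pos': array([0.19507929, 0.5931489 , 0.22146742]), 'ee_rot': array([[ 9.49874039e-01, -3.12632268e-01, -6.12722645e-04],
       [-3.12632862e-01, -9.49871775e-01, -2.07494932e-03],
       [ 6.66881662e-05,  2.16249772e-03, -9.99997660e-01]]), 'wrist_force': array([ 0.41422082, -0.32251624,  0.4872709 ]), 'moment': array([ 0.02040293, -0.01254557, -0.0179629 ]), 'gripper_width': 1.0001302344130805}
scene {'intrinsics': array([[382.3405527 ,   0.        , 279.99270788],
       
[... 616 characters left out ...]
.98552057,  0.01391672, -0.1689838 ,  0.55766481],
       [ 0.1690637 ,  0.00477135, -0.98559358,  1.12424446],
       [ 0.        ,  0.        ,  0.        ,  1.        ]])}
{'intrinsics': array([[311.85207688,   0.        , 282.01132522],
       [  0.        , 311.85207688, 207.86186524],
       [  0.        ,   0.        ,   1.        ]]), 'T_tool_cam': array([[ 5.75275828e-04, -9.54937183e-01, -2.96807423e-01,
         8.26317098e-02],
       [ 9.99999216e-01,  8.79418860e-04, -8.91198707e-04,
        -1.11594438e-04],
       [ 1.11205683e-03, -2.96806678e-01,  9.54936940e-01,
        -1.63370092e-01],
       [ 0.00000000e+00,  0.00000000e+00,  0.00000000e+00,
         1.00000000e+00]])}
```

View pics/scene0.png

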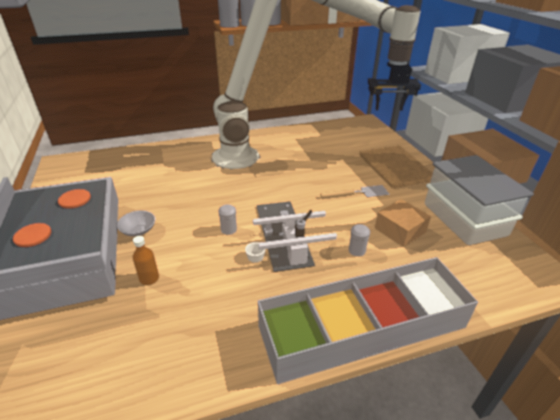

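View pics/top0.png

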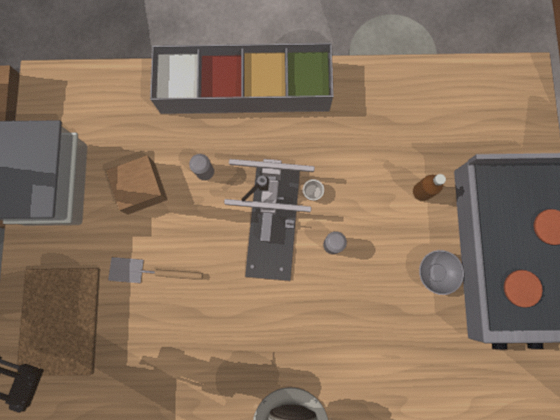

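Top view: the near crossbar runs (226,203)–(310,209) and the fixed one (230,162)–(313,168). The lever is black, around (245–265, 180–200), and the fin/pointer are near (290,223). I'll enlarge this.

```bash
python3 - <<'E'
import cv2
a=cv2.imread("pics/top0.png")[145:285,210:350]; cv2.imwrite("pics/top0z.png",cv2.resize(a,None,fx=4.2,fy=4.2,interpolation=cv2.INTER_CUBIC))
a=cv2.imread("pics/scene0.png")[195:275,240:345]; cv2.imwrite("pics/scene0z.png",cv2.resize(a,None,fx=7,fy=7,interpolation=cv2.INTER_CUBIC))
E
```

```text
(no output)
```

View pics/top0z.png

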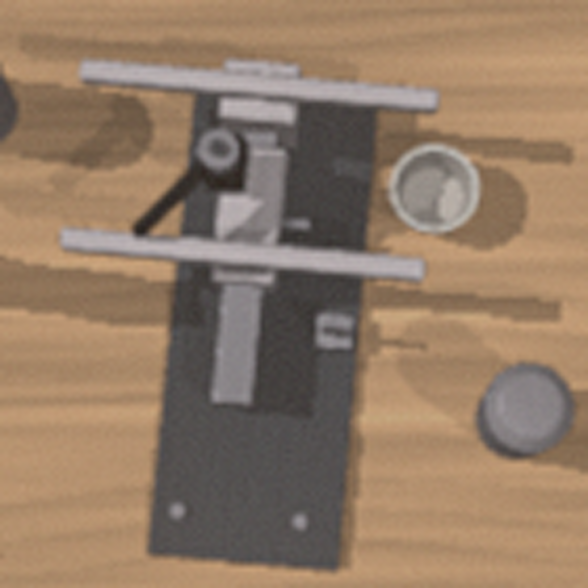

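View pics/scene0z.png

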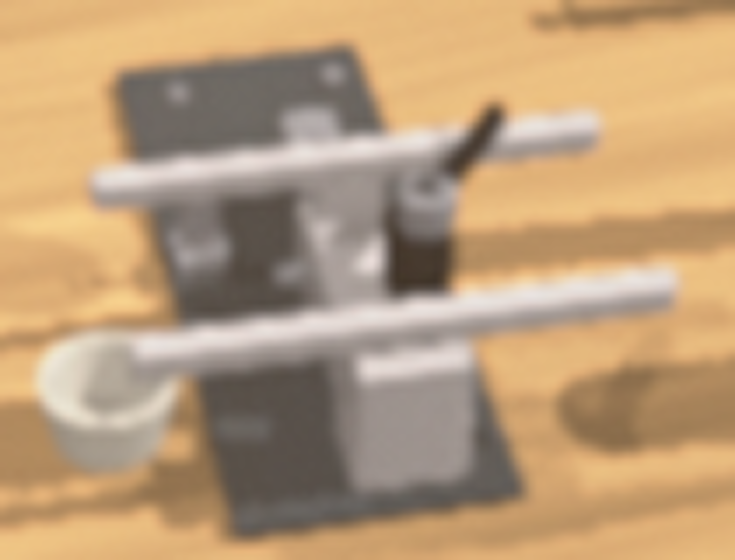

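```bash
cat > h.py <<'E'
import numpy as np,cv2
from station import r,cams
def ray(name,uv,st=None):
    m=cams.camera_model(name);d=np.linalg.inv(m["intrinsics"])@np.array([uv[0],uv[1],1.])
    if name=="wrist":
        T=m["T_tool_cam"];R=st["ee_rot"];o=st["tcp_pos"]+R@T[:3,3];return o,R@T[:3,:3]@d
    E=m["extrinsics"];R=E[:3,:3];return -R.T@E[:3,3],R.T@d
def onplane(name,uv,z,st=None):
    o,d=ray(name,uv,st);return o+d*(z-o[2])/d[2]
def proj(name,p,st=None):
    m=cams.camera_model(name)
    if name=="wrist":
        T=m["T_tool_cam"];c=T[:3,:3].T@(st["ee_rot"].T@(np.array(p)-st["tcp_pos"])-T[:3,3])
    else: c=(m["extrinsics"]@np.append(p,1))[:3]
    q=m["intrinsics"]@c;return q[:2]/q[2]
def totool(p,st): return st["ee_rot"].T@(np.array(p)-st["tcp_pos"])
E
python3 - <<'E'
from h import *
s=4.2
f=lambda x,y:((x+.5)/s-.5+210,(y+.5)/s-.5+145)
a=onplane("top",f(62,236),.091);b=onplane("top",f(424,266),.091)
print(a,b,np.linalg.norm(a-b))
a2=onplane("top",f(80,68),.091);b2=onplane("top",f(438,97),.091);print(a2,b2,np.linalg.norm(a2-b2))
c=(a+b)/2;print("c",c,"c2",(a2+b2)/2)
for k in((297,222),(335,330),):print(onplane("top",f(*k),.047))
ly=(a-b)/np.linalg.norm(a-b);lx=np.array([ly[1],-ly[0],0]);print(ly,lx)
for n,k in(("tip",(140,232)),("piv",(217,150))):
    p=onplane("top",f(*k),.11)-c;print(n,p@lx,p@ly)
g=c+.1*ly;print("grasp",g,totool(g,r.sense()),np.degrees(np.arctan2(lx[1],lx[0])))
E
```

```text
[0.58549117 0.16581228 0.091     ] [ 0.56318246 -0.06022492  0.091     ] 0.22713541709037147
[0.69432502 0.15536606 0.091     ] [ 0.67187617 -0.07175127  0.091     ] 0.22822407798413966
c [0.57433682 0.05279368 0.091     ] c2 [0.6831006 0.0418074 0.091    ]
[0.60152568 0.01885381 0.047     ]
[ 0.53012868 -0.00473405  0.047     ]
[0.09821769 0.99516495 0.        ] [ 0.99516495 -0.09821769  0.        ]
tip 0.0029493468410853167 0.06296074187332311
piv 0.05856450656429598 0.020552915251112126
grasp [0.58415858 0.15231018 0.091     ] [0.50738953 0.29691626 0.13119315] -5.636546416479707
```

>>> drive_tool(deltas=[{"dx": 0.025, "dy": 0.015, "dz": 0.0, "wz": 4}, {"dx": 0.065, "dy": 0.038, "dz": 0.003, "wz": 11}, {"dx": 0.105, "dy": 0.061, "dz": 0.006, "wz": 17}, {"dx": 0.145, "dy": 0.085, "dz": 0.01, "wz": 23}, {"dx": 0.185, "dy": 0.108, "dz": 0.013, "wz": 29}, {"dx": 0.225, "dy": 0.132, "dz": 0.017, "wz": 36}, {"dx": 0.265, "dy": 0.155, "dz": 0.02, "wz": 42}, {"dx": 0.305, "dy": 0.178, "dz": 0.024, "wz": 48}, {"dx": 0.345, "dy": 0.202, "dz": 0.027, "wz": 54}, {"dx": 0.385, "dy": 0.225, "dz": 0.03, "wz": 60}, {"dx": 0.425, "dy": 0.249, "dz": 0.034, "wz": 66}, {"dx": 0.465, "dy": 0.272, "dz": 0.037, "wz": 72}, {"dx": 0.495, "dy": 0.29, "dz": 0.04, "wz": 76}, {"dx": 0.507, "dy": 0.297, "dz": 0.04, "wz": 77.4}, {"dx": 0.507, "dy": 0.297, "dz": 0.04, "wz": 77.4}, {"dx": 0.507, "dy": 0.297, "dz": 0.04, "wz": 77.4}], gripper=0.4)

```text
schema error: expected keys dx, dy, dz, wx, wy, wz
```

```bash
python3 - <<'E'
from h import *
st=r.sense();print(st["time_s"],st["tcp_pos"],st["ee_rot"],st["gripper_width"],st["joints"])
im=cams.capture("wrist")[:,:,::-1];cv2.imwrite("pics/w1.png",im);np.savez("w1.npz",tcp_pos=st["tcp_pos"],ee_rot=st["ee_rot"])
cv2.imwrite("pics/w1z.png",cv2.resize(im,None,fx=1.42,fy=1.42,interpolation=cv2.INTER_CUBIC))
E
```

```text
0.1 [0.19509035 0.59321038 0.22156784] [[ 9.49878526e-01 -3.12618796e-01 -5.22750170e-04]
 [-3.12619220e-01 -9.49876670e-01 -1.88011284e-03]
 [ 9.12104216e-05  1.94930056e-03 -9.99998096e-01]] 1.0026090393770573 [ 8.66102804e+01  2.20866321e+01  3.87863033e-01 -2.53049277e-02
 -6.84105379e+01 -1.48181001e+01]
```

View pics/w1.png

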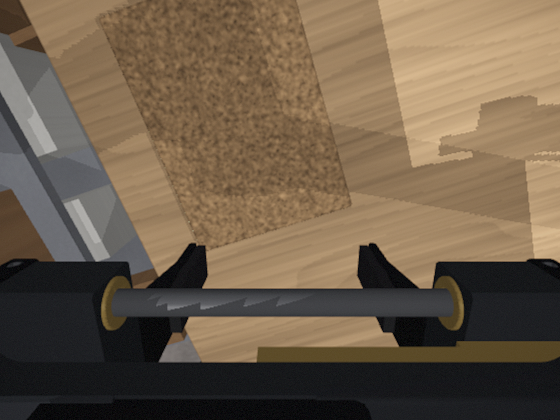

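The call was refused because every row needs all six keys, so the arm hasn't moved.

>>> drive_tool(deltas=[{"dx": 0.025, "dy": 0.015, "dz": 0, "wx": 0, "wy": 0, "wz": 4}, {"dx": 0.065, "dy": 0.038, "dz": 0.003, "wx": 0, "wy": 0, "wz": 11}, {"dx": 0.105, "dy": 0.061, "dz": 0.006, "wx": 0, "wy": 0, "wz": 17}, {"dx": 0.145, "dy": 0.085, "dz": 0.01, "wx": 0, "wy": 0, "wz": 23}, {"dx": 0.185, "dy": 0.108, "dz": 0.013, "wx": 0, "wy": 0, "wz": 29}, {"dx": 0.225, "dy": 0.132, "dz": 0.017, "wx": 0, "wy": 0, "wz": 36}, {"dx": 0.265, "dy": 0.155, "dz": 0.02, "wx": 0, "wy": 0, "wz": 42}, {"dx": 0.305, "dy": 0.178, "dz": 0.024, "wx": 0, "wy": 0, "wz": 48}, {"dx": 0.345, "dy": 0.202, "dz": 0.027, "wx": 0, "wy": 0, "wz": 54}, {"dx": 0.385, "dy": 0.225, "dz": 0.03, "wx": 0, "wy": 0, "wz": 60}, {"dx": 0.425, "dy": 0.249, "dz": 0.034, "wx": 0, "wy": 0, "wz": 66}, {"dx": 0.465, "dy": 0.272, "dz": 0.037, "wx": 0, "wy": 0, "wz": 72}, {"dx": 0.495, "dy": 0.29, "dz": 0.04, "wx": 0, "wy": 0, "wz": 76}, {"dx": 0.507, "dy": 0.297, "dz": 0.04, "wx": 0, "wy": 0, "wz": 77.4}, {"dx": 0.507, "dy": 0.297, "dz": 0.04, "wx": 0, "wy": 0, "wz": 77.4}, {"dx": 0.507, "dy": 0.297, "dz": 0.04, "wx": 0, "wy": 0, "wz": 77.4}], gripper=0.4)

```text
time_s: 1.75
tcp_pos: [0.5836, 0.1535, 0.1824]
ee_rot: [[-0.097, -0.995, -0.001], [-0.995, 0.097, 0.0], [0.0, 0.001, -1.0]]
wrist_force: [-1.1, -0.2, 0.5]
gripper_width: 0.398
```

```bash
python3 - <<'E'
from h import *
st=r.sense();print(st["time_s"],st["tcp_pos"],st["ee_rot"],st["gripper_width"],st["joints"])
im=cams.capture("wrist")[:,:,::-1];cv2.imwrite("pics/w2.png",im);np.savez("w2.npz",tcp_pos=st["tcp_pos"],ee_rot=st["ee_rot"])
E
```

```text
1.75 [0.58362401 0.15349227 0.18235101] [[-9.70566816e-02 -9.95278668e-01 -6.10457086e-04]
 [-9.95278855e-01  9.70566855e-02  2.33121083e-05]
 [ 3.60468974e-05  6.09837626e-04 -9.99999813e-01]] 0.39827902264164833 [ 3.00803463e+01  2.17083298e+01 -6.06858846e+00 -2.11145405e-02
 -6.22526800e+01 -3.56402179e+01]
```

View pics/w2.png

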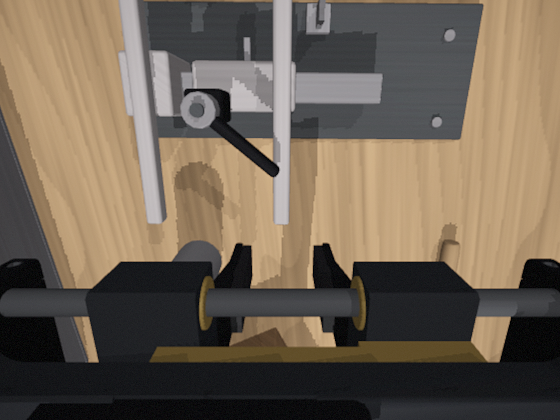

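Wrist view: the bar spans cols 274–289 with its end at row ~222, midway between the fingers. The lever runs from (200,110) to (276,172). The pointer is at (247,45) and the fin at (320,10).

```bash
python3 - <<'E'
from h import *
st=dict(np.load("w2.npz"));im=cv2.imread("pics/w2.png");g=cv2.cvtColor(im,cv2.COLOR_BGR2GRAY).astype(int)
for row in(20,60,100,140,190,210):print(row,g[row,266:298])
print("col281",g[205:235,281],"fin rows",[list(g[y,305:335]) for y in(4,12,20,28)])
print("ptr",[list(g[y,235:260]) for y in(36,42,50,58)])
E
python3 - <<'E'
import cv2
im=cv2.imread("pics/w2.png")[0:80,220:350];cv2.imwrite("pics/w2z.png",cv2.resize(im,None,fx=6,fy=6,interpolation=cv2.INTER_CUBIC))
E
```

```text
20 [ 60  61  61  60  60  56  75 131 159 166 178 184 184 185 187 188 187 186
 185 186 187 190 187 177 165 127  65  62  60  60  59  72]
60 [ 71  68  69  69  68  68  75 131 163 172 183 187 188 190 191 191 190 189
 190 191 192 192 186 178 154  96  53  56  56  58  54  52]
100 [130 131 130 130 131 131 121 136 166 176 187 191 191 193 195 196 194 193
 192 194 195 194 185 168 138 159 183 175 146 137 157 157]
140 [171 170 170 168 164 163 148 121 125 137 143 176 197 196 197 197 194 193
 194 195 196 190 182 155 116 115 118 117 117 115 115 116]
190 [174 176 176 178 178 179 160 144 166 181 190 193 193 192 193 193 192 192
 193 194 192 183 165 137 130 138 138 138 140 140 142 142]
210 [171 170 172 173 176 177 165 152 162 182 191 193 192 191 193 192 190 191
 193 193 189 179 153 128 133 134 136 139 137 137 140 141]
col281 [193 193 193 192 192 192 192 192 191 192 192 192 192 192 191 192 193 191
 189 165 171 181 180 179 180 180 179 178 178 178] fin rows [[np.int64(79), np.int64(74), np.int64(123), np.int64(152), np.int64(151), np.int64(154), np.int64(155), np.int64(144), np.int64(126), np.int64(124), np.
[... 2348 characters left out ...]
 np.int64(58), np.int64(53), np.int64(51), np.int64(52), np.int64(50), np.int64(52), np.int64(49), np.int64(63), np.int64(131), np.int64(159), np.int64(155), np.int64(154), np.int64(158), np.int64(141), np.int64(92), np.int64(50), np.int64(50), np.int64(50), np.int64(53), np.int64(51), np.int64(57), np.int64(62), np.int64(60), np.int64(62)], [np.int64(58), np.int64(55), np.int64(52), np.int64(48), np.int64(50), np.int64(53), np.int64(54), np.int64(49), np.int64(47), np.int64(95), np.int64(119), np.int64(117), np.int64(118), np.int64(119), np.int64(114), np.int64(87), np.int64(52), np.int64(50), np.int64(51), np.int64(49), np.int64(56), np.int64(59), np.int64(62), np.int64(60), np.int64(58)]]
```

View pics/w2z.png

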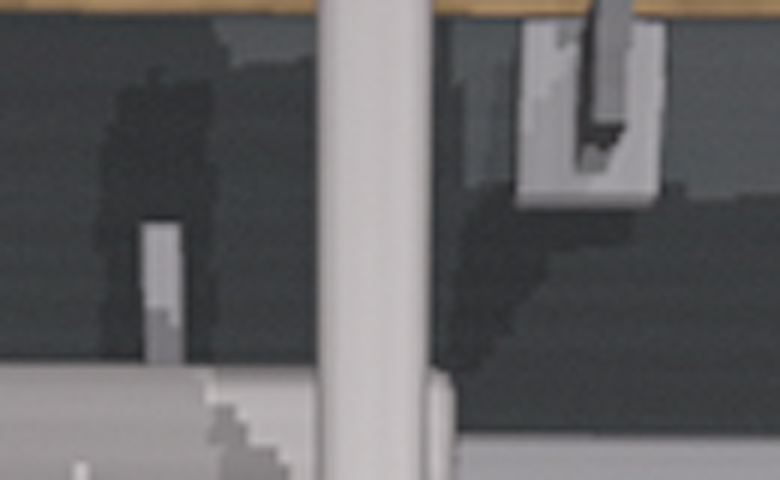

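```bash
python3 - <<'E'
from h import *
st=dict(np.load("w2.npz"))
P=lambda u,v,z:onplane("wrist",(u,v),z,st)
# bar top edges (side walls visible: use top at z=.091, central bright region)
c1=P((273.5+291)/2-.0,20,.091);c2=P((273.5+289.3)/2,200,.091);e=P(281,223.5,.091)
ly=(c2-c1)/np.linalg.norm(c2-c1);lx=np.array([ly[1],-ly[0],0])
print("ly",ly,"width",np.linalg.norm(P(273.5,200,.091)-P(289.3,200,.091)),"end",e)
print("tool y in leg",st["ee_rot"][:,1]@lx,st["ee_rot"][:,1]@ly)
c=e-.115*ly;print("center",c)
pt=P(247,37.5,.047);f=P(322,8,.047)
print("ptr",pt,(pt-c)@lx,(pt-c)@ly,"w",np.linalg.norm(P(243.7,45,.047)-P(250.2,45,.047)))
print("fin",f,(f-c)@lx,(f-c)@ly);print("need pull",(pt-f)@lx, "fin w",np.linalg.norm(P(319,8,.047)-P(325,8,.047)), "fin near end y",(P(322,20,.047)-c)@ly)
g=c+.1*ly;print("tool to grasp",totool([g[0],g[1],.064],st))
l=P(276,173,.11);print("tip",(l-c)@lx,(l-c)@ly)
E
```

```text
ly [0.10158516 0.99482685 0.        ] width 0.013416152425373964 end [0.58631199 0.16505704 0.091     ]
tool y in leg -0.999989458455735 -0.004550942262388018
center [0.5746297  0.05065196 0.091     ]
ptr [0.60052156 0.00946128 0.047     ] 0.029942282060864536 -0.03834735967338385 w 0.005608424028456208
fin [ 0.53524324 -0.00637874  0.047     ] -0.03338923684923493 -0.0607367471659523
need pull 0.06333151891009946 fin w 0.00501595383169816 fin near end y -0.051893288423111306
tool to grasp [ 0.00322451 -0.00155676  0.1183502 ]
tip 0.003958305444378816 0.0668812279794903
```

>>> drive_tool(deltas=[{"dx": 0.003, "dy": -0.0015, "dz": 0.02, "wx": 0, "wy": 0, "wz": 0}, {"dx": 0.003, "dy": -0.0015, "dz": 0.045, "wx": 0, "wy": 0, "wz": 0}, {"dx": 0.003, "dy": -0.0015, "dz": 0.07, "wx": 0, "wy": 0, "wz": 0}, {"dx": 0.003, "dy": -0.0015, "dz": 0.095, "wx": 0, "wy": 0, "wz": 0}, {"dx": 0.003, "dy": -0.0015, "dz": 0.112, "wx": 0, "wy": 0, "wz": 0}, {"dx": 0.003, "dy": -0.0015, "dz": 0.118, "wx": 0, "wy": 0, "wz": 0}, {"dx": 0.003, "dy": -0.0015, "dz": 0.118, "wx": 0, "wy": 0, "wz": 0}, {"dx": 0.003, "dy": -0.0015, "dz": 0.118, "wx": 0, "wy": 0, "wz": 0}], gripper=0.3)

```text
time_s: 2.6
tcp_pos: [0.5858, 0.151, 0.0657]
ee_rot: [[-0.096, -0.995, 0.002], [-0.995, 0.096, 0.001], [-0.001, -0.002, -1.0]]
wrist_force: [0.5, 0.3, -0.0]
gripper_width: 0.3
```

```bash
python3 - <<'E'
from h import *
st=r.sense();print(st["time_s"],st["tcp_pos"],st["wrist_force"],st["gripper_width"])
im=cams.capture("wrist")[:,:,::-1];cv2.imwrite("pics/w3.png",im);np.savez("w3.npz",tcp_pos=st["tcp_pos"],ee_rot=st["ee_rot"])
E
```

```text
2.6 [0.585756   0.15096896 0.06574209] [ 0.48979993  0.29279817 -0.01824924] 0.300346290024956
```

View pics/w3.png

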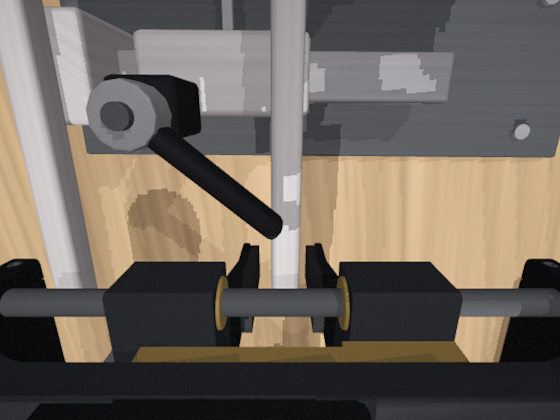

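The bar (cols 272–300) is centred between the fingers, and the lever tip at (277,228) is clear of them. Because the fixed grip force would exceed 15 N, I'll close to the bar's width in small steps.

>>> drive_tool(deltas=[{"dx": 0, "dy": 0, "dz": 0, "wx": 0, "wy": 0, "wz": 0}, {"dx": 0, "dy": 0, "dz": 0, "wx": 0, "wy": 0, "wz": 0}, {"dx": 0, "dy": 0, "dz": 0, "wx": 0, "wy": 0, "wz": 0}, {"dx": 0, "dy": 0, "dz": 0, "wx": 0, "wy": 0, "wz": 0}], gripper=0.18)

```text
time_s: 3.05
tcp_pos: [0.5854, 0.15, 0.0648]
ee_rot: [[-0.098, -0.995, 0.0], [-0.995, 0.098, 0.0], [-0.0, -0.0, -1.0]]
wrist_force: [-1.1, -0.3, -0.2]
gripper_width: 0.185
```

>>> drive_tool(deltas=[{"dx": 0, "dy": 0, "dz": 0, "wx": 0, "wy": 0, "wz": 0}, {"dx": 0, "dy": 0, "dz": 0, "wx": 0, "wy": 0, "wz": 0}], gripper=0.168)

```text
time_s: 3.25
tcp_pos: [0.5848, 0.1499, 0.0645]
ee_rot: [[-0.098, -0.995, -0.001], [-0.995, 0.098, -0.0], [0.0, 0.001, -1.0]]
wrist_force: [-1.7, 0.4, 1.8]
gripper_width: 0.171
```

```bash
python3 - <<'E'
from h import *
st=r.sense();print(st["time_s"],st["tcp_pos"],st["wrist_force"],st["gripper_width"],st["gripper_width"]*87)
E
```

```text
3.25 [0.58477532 0.14987066 0.06448384] [-1.6706703   0.38265403  1.79836488] 0.17060817926538646 14.842911596088623
```

>>> drive_tool(deltas=[{"dx": 0, "dy": 0.002, "dz": 0, "wx": 0, "wy": 0, "wz": 0}, {"dx": 0, "dy": 0.006, "dz": 0, "wx": 0, "wy": 0, "wz": 0}, {"dx": 0, "dy": 0.011, "dz": 0, "wx": 0, "wy": 0, "wz": 0}, {"dx": 0, "dy": 0.016, "dz": 0, "wx": 0, "wy": 0, "wz": 0}, {"dx": 0, "dy": 0.019, "dz": 0, "wx": 0, "wy": 0, "wz": 0}, {"dx": 0, "dy": 0.02, "dz": 0, "wx": 0, "wy": 0, "wz": 0}, {"dx": 0, "dy": 0.02, "dz": 0, "wx": 0, "wy": 0, "wz": 0}], gripper=0.164)

```text
time_s: 3.95
tcp_pos: [0.5652, 0.1522, 0.0647]
ee_rot: [[-0.097, -0.995, 0.0], [-0.995, 0.097, 0.0], [-0.0, -0.0, -1.0]]
wrist_force: [2.2, -0.1, -1.1]
gripper_width: 0.165
```

```bash
python3 - <<'E'
from h import *
st=r.sense();print(st["time_s"],st["tcp_pos"],st["wrist_force"],st["gripper_width"])
im=cams.capture("wrist")[:,:,::-1];cv2.imwrite("pics/w4.png",im);np.savez("w4.npz",tcp_pos=st["tcp_pos"],ee_rot=st["ee_rot"])
E
```

```text
3.95 [0.56522481 0.15224407 0.06471353] [ 2.22547775 -0.05757316 -1.09247519] 0.1653104618440682
```

View pics/w4.png

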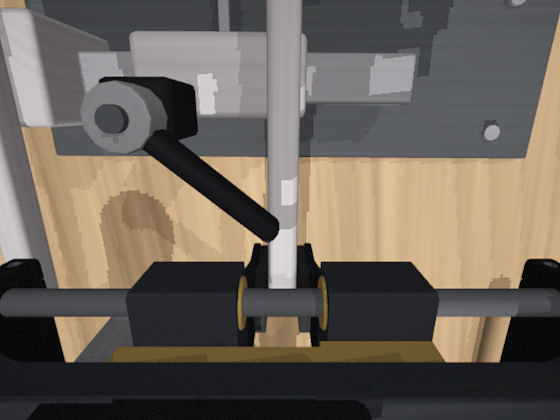

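```bash
python3 - <<'E'
from h import *
ly=np.array([.1016,.9948,0]);lx=np.array([.9948,-.1016,0]);c=np.array([.57463,.05065,0])
st=r.sense();d=(st["tcp_pos"]-c);print("disp",d@lx,"y",d@ly)
E
```

```text
disp -0.01955650223594065 y 0.10009472785942143
```

>>> drive_tool(deltas=[{"dx": 0, "dy": 0.003, "dz": 0, "wx": 0, "wy": 0, "wz": 0}, {"dx": 0, "dy": 0.009, "dz": 0, "wx": 0, "wy": 0, "wz": 0}, {"dx": 0, "dy": 0.016, "dz": 0, "wx": 0, "wy": 0, "wz": 0}, {"dx": 0, "dy": 0.023, "dz": 0, "wx": 0, "wy": 0, "wz": 0}, {"dx": 0, "dy": 0.03, "dz": 0, "wx": 0, "wy": 0, "wz": 0}, {"dx": 0, "dy": 0.036, "dz": 0, "wx": 0, "wy": 0, "wz": 0}, {"dx": 0, "dy": 0.04, "dz": 0, "wx": 0, "wy": 0, "wz": 0}, {"dx": 0, "dy": 0.0425, "dz": 0, "wx": 0, "wy": 0, "wz": 0}, {"dx": 0, "dy": 0.0435, "dz": 0, "wx": 0, "wy": 0, "wz": 0}, {"dx": 0, "dy": 0.0435, "dz": 0, "wx": 0, "wy": 0, "wz": 0}, {"dx": 0, "dy": 0.0435, "dz": 0, "wx": 0, "wy": 0, "wz": 0}])

```text
time_s: 5.1
tcp_pos: [0.5223, 0.1563, 0.0648]
ee_rot: [[-0.098, -0.995, 0.0], [-0.995, 0.098, 0.0], [-0.0, -0.0, -1.0]]
wrist_force: [3.2, 2.6, 0.9]
gripper_width: 0.167
```

```bash
python3 - <<'E'
from h import *
ly=np.array([.1016,.9948,0]);lx=np.array([.9948,-.1016,0]);c=np.array([.57463,.05065,0])
st=r.sense();d=(st["tcp_pos"]-c);print("disp",d@lx,"y",d@ly,st["wrist_force"],st["time_s"],st["gripper_width"])
np.savez("w5.npz",tcp_pos=st["tcp_pos"],ee_rot=st["ee_rot"])
w=cams.capture("wrist")[:,:,::-1];cv2.imwrite("pics/w5.png",w)
a=cams.capture("top")[:,:,::-1];cv2.imwrite("pics/top5.png",a);s=cams.capture("scene")[:,:,::-1];cv2.imwrite("pics/scene5.png",s)
print(proj("top",[.5352,-.0064,.047]),proj("scene",[.5352,-.0064,.047]))
cv2.imwrite("pics/top5z.png",cv2.resize(a[170:280,220:330],None,fx=5,fy=5,interpolation=cv2.INTER_CUBIC))
cv2.imwrite("pics/scene5z.png",cv2.resize(s[190:270,240:345],None,fx=7,fy=7,interpolation=cv2.INTER_CUBIC))
E
```

```text
disp -0.06282231307720071 y 0.0997525063910926 [3.20651358 2.61656913 0.90413788] 5.1 0.16722948017104558
[289.96578475 221.32924457] [268.9048362  222.41642675]
```

View pics/w5.png

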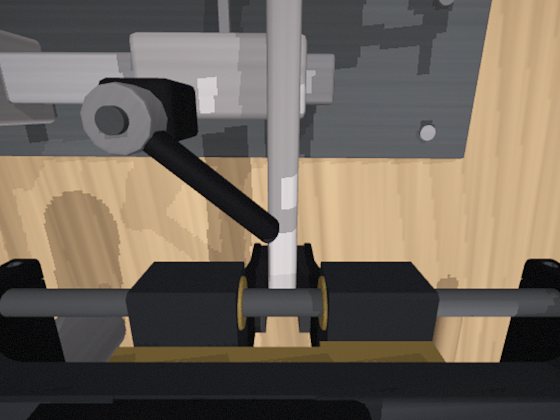

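View pics/top5z.png

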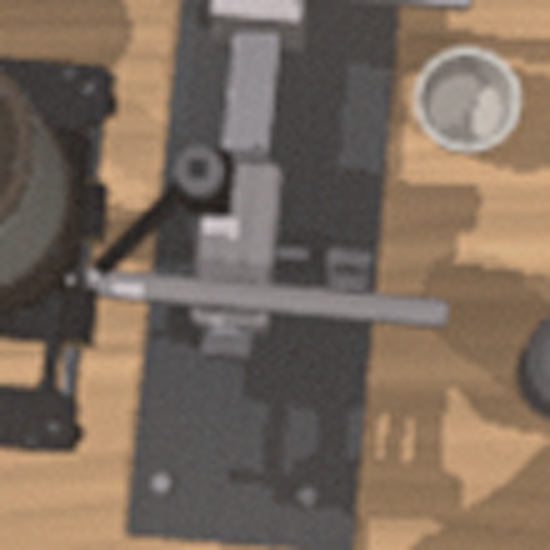

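View pics/scene5z.png

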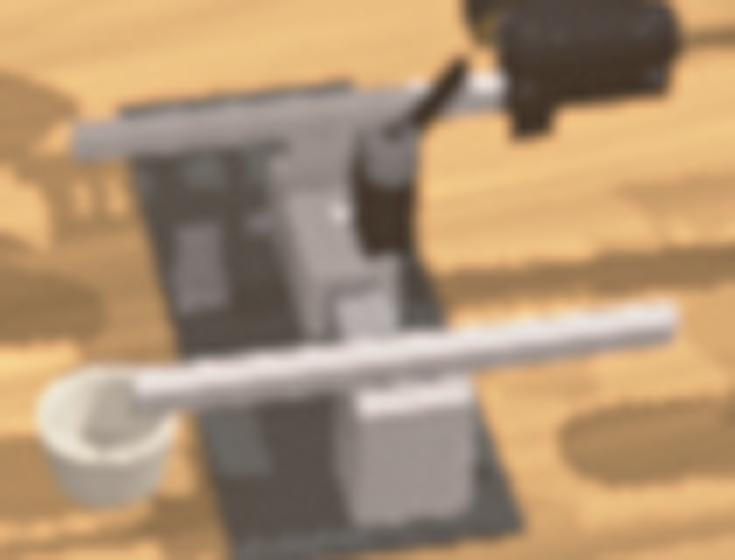

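Nearly in line. I'll measure this pointer image against the fin position from the earlier wrist image.

```bash
python3 - <<'E'
from h import *
ly=np.array([.1016,.9948,0]);lx=np.array([.9948,-.1016,0]);c=np.array([.57463,.05065,0]);f=np.array([.53524,-.00638,.047])
for n in("w4","w5"):
    st=dict(np.load(n+".npz"));g=cv2.cvtColor(cv2.imread(f"pics/{n}.png"),cv2.COLOR_BGR2GRAY).astype(int)
    for row in(4,12,20):
        x=g[row,208:240].astype(float); d=np.diff(x); i,j=np.argmax(d),np.argmin(d)
        print(n,row,x.astype(int))
        p=onplane("wrist",(208+(i+j)/2+.5,row),.047,st);q=onplane("wrist",(208+i+.5,row),.047,st);q2=onplane("wrist",(208+j+.5,row),.047,st)
        print(i+208.5,j+208.5,"w",np.linalg.norm(q-q2),"x-fin",(p-f)@lx,"disp",(p-c)@lx-.0299,"y",(p-c)@ly)
    for row in(20,60):
        x=g[row,262:308];print(x)
st=dict(np.load("w5.npz"))
for s in(0,.015,.02,.03):
    t=dict(st);t["tcp_pos"]=st["tcp_pos"]-s*ly;print(s,proj("wrist",f,t),proj("wrist",c-.0633*lx+.03*lx-.039*ly+[0,0,.047],t))
E
```

```text
w4 4 [ 66  63  56  57  57  56  57  55  52  77 115 129 127 128 127 127 128 128
 129 124  97  65  59  57  55  56  56  58  56  57  56  54]
217.5 228.5 w 0.005557492199387169 x-fin 0.04481779386324336 disp -0.018473130136756562 y -0.03313033164889165
w4 12 [ 65  66  67  68  63  55  56  55  58  49 104 131 128 128 128 127 127 129
 129 131 108  69  66  55  55  59  55  54  58  55  55  57]
217.5 228.5 w 0.005594808570062322 x-fin 0.04500092043514308 disp -0.018290003564856848 y -0.029590973984720242
w4 20 [ 69  67  66  68  64  56  58  57  56  56  78 115 131 129 128 128 128 127
 129 130 119  92  67  58  59  58  57  57  55  55  58  56]
218.5 228.5 w 0.00512055431311946 x-fin 0.04493050324464895 disp -0.018360420755350975 y -0.026004925070439767
[ 67  66  66  68  87 115 128 133 137 142 148 152 154 154 154 156 155 156
 158 159 158 159 159 159 157 157 156 158 159 159 159 161 161 160 158 155
 151 149 134 104  72  65  66  68  67  67]
[147 146 145 148 127 105 127 137 141 146 150 156 158 158 159 160 160 161
 163 163 162 163 162 161 160 161 161 162 160 163 164 165 163 161 159 156
 153 136 129 153 163 1
[... 683 characters left out ...]
0713 x-fin 0.0020270618827975028 disp -0.06126386211720242 y -0.026401719596880237
[ 69  68  67  68  89 116 128 134 138 142 149 152 153 154 155 156 156 156
 159 159 160 159 159 158 157 157 158 159 158 160 161 161 161 160 157 154
 149 146 132 100  68  70  70  67  71  70]
[146 148 148 150 128 108 129 137 142 146 150 156 158 157 158 160 160 161
 161 163 164 163 161 161 159 159 161 163 162 163 164 164 164 161 158 154
 151 136 127 152 162 157 152 137 122 128]
0 [223.50478259 -61.2148424 ] [225.55809854  -8.54489385]
0.015 [225.06953647 -24.39607354] [227.00225342  25.31461634]
0.02 [225.57108731 -12.594547  ] [227.46588961  36.1849841 ]
0.03 [226.54583704  10.34138253] [228.36798462  57.33541302]
```

```bash
python3 - <<'E'
from h import *
a=cv2.imread("pics/top5.png");b=cv2.imread("pics/top0.png")
z=lambda i:cv2.resize(i[208:236,272:300],None,fx=14,fy=14,interpolation=cv2.INTER_NEAREST)
cv2.imwrite("pics/top5zz.png",np.hstack([z(b),z(a)]))
E
```

```text
(no output)
```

View pics/top5zz.png

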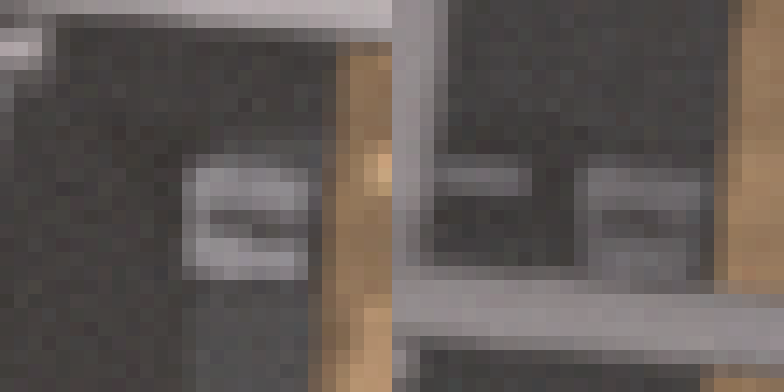

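>>> drive_tool(deltas=[{"dx": 0, "dy": 0.0005, "dz": 0, "wx": 0, "wy": 0, "wz": 0}, {"dx": 0, "dy": 0.001, "dz": 0, "wx": 0, "wy": 0, "wz": 0}, {"dx": 0, "dy": 0.001, "dz": 0, "wx": 0, "wy": 0, "wz": 0}, {"dx": 0.003, "dy": 0.001, "dz": 0, "wx": 0, "wy": 0, "wz": 0}, {"dx": 0.007, "dy": 0.001, "dz": 0, "wx": 0, "wy": 0, "wz": 0}, {"dx": 0.011, "dy": 0.001, "dz": 0, "wx": 0, "wy": 0, "wz": 0}, {"dx": 0.015, "dy": 0.001, "dz": 0, "wx": 0, "wy": 0, "wz": 0}, {"dx": 0.018, "dy": 0.001, "dz": 0, "wx": 0, "wy": 0, "wz": 0}, {"dx": 0.018, "dy": 0.001, "dz": 0, "wx": 0, "wy": 0, "wz": 0}, {"dx": 0.018, "dy": 0.001, "dz": 0, "wx": 0, "wy": 0, "wz": 0}])

```text
time_s: 6.25
tcp_pos: [0.5189, 0.1377, 0.0645]
ee_rot: [[-0.098, -0.995, -0.001], [-0.995, 0.098, -0.001], [0.001, 0.001, -1.0]]
wrist_force: [3.8, -0.5, 1.8]
gripper_width: 0.164
```

```bash
cat > look.py <<'E'
import sys
from h import *
n=sys.argv[1]
ly=np.array([.1016,.9948,0]);lx=np.array([.9948,-.1016,0]);c=np.array([.57463,.05065,0]);f=np.array([.53524,-.00638,.047])
st=r.sense();d=(st["tcp_pos"]-c);print("disp",d@lx,"y",d@ly,st["wrist_force"],st["time_s"],st["gripper_width"])
np.savez(n+".npz",tcp_pos=st["tcp_pos"],ee_rot=st["ee_rot"])
w=cams.capture("wrist")[:,:,::-1];cv2.imwrite(f"pics/{n}.png",w);g=cv2.cvtColor(w,cv2.COLOR_BGR2GRAY).astype(float)
pr=proj("wrist",c-.0633*lx+.03*lx-.039*ly+[0,0,.047],st);pf=proj("wrist",f,st);print("exp ptr tip",pr,"fin",pf)
R=int(pr[1])+10
x=g[R,205:245];dd=np.diff(x);i,j=np.argmax(dd),np.argmin(dd);p=onplane("wrist",(205+(i+j)/2+.5,R),.047,st);print("ptr",i+205.5,j+205.5,"x-fin",(p-f)@lx)
E
python3 look.py w6
```

```text
disp -0.06425712889067586 y 0.08094021024197648 [ 3.84077238 -0.45492487  1.82082872] 6.25 0.16441084441816595
exp ptr tip [224.40434191  33.59940758] fin [222.37040741 -15.4315402 ]
ptr 218.5 229.5 x-fin 0.0005257523138267553
```

View pics/w6.png

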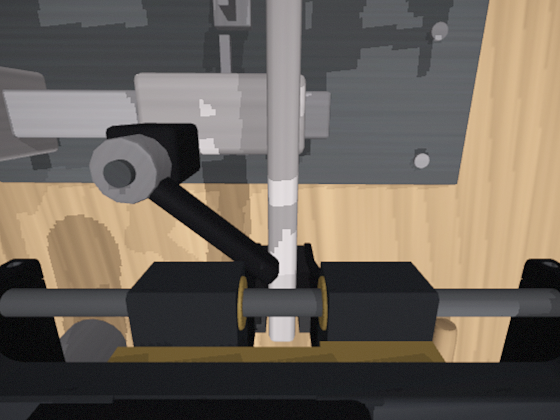

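```bash
python3 - <<'E'
import cv2
a=cv2.imread("pics/w6.png")[0:80,190:270];cv2.imwrite("pics/w6z.png",cv2.resize(a,None,fx=7,fy=7,interpolation=cv2.INTER_CUBIC))
E
```

```text
(no output)
```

View pics/w6z.png

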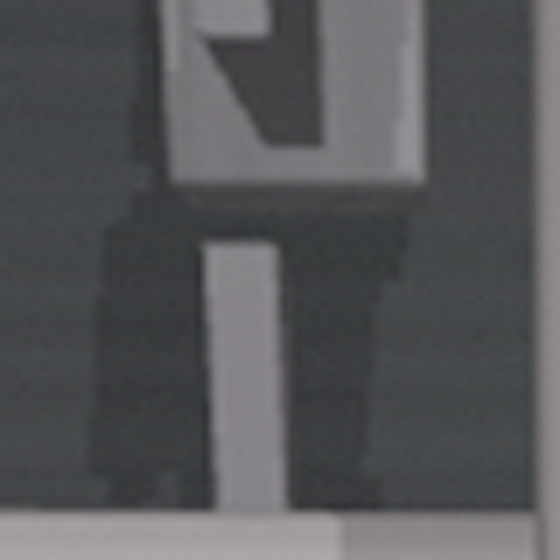

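The fin and pointer line up within about 0.2 mm (zoomed edges 195–271 against 197–272, extrapolated). Next I'll slide along the bar to push the lever.

>>> drive_tool(deltas=[{"dx": 0.002, "dy": 0, "dz": 0, "wx": 0, "wy": 0, "wz": 0}, {"dx": 0.005, "dy": 0, "dz": 0, "wx": 0, "wy": 0, "wz": 0}, {"dx": 0.008, "dy": 0, "dz": 0, "wx": 0, "wy": 0, "wz": 0}, {"dx": 0.011, "dy": 0, "dz": 0, "wx": 0, "wy": 0, "wz": 0}, {"dx": 0.014, "dy": 0.0001, "dz": 0, "wx": 0, "wy": 0, "wz": 0}, {"dx": 0.017, "dy": 0.0001, "dz": 0, "wx": 0, "wy": 0, "wz": 0}, {"dx": 0.02, "dy": 0.0001, "dz": 0, "wx": 0, "wy": 0, "wz": 0}, {"dx": 0.023, "dy": 0.0001, "dz": 0, "wx": 0, "wy": 0, "wz": 0}, {"dx": 0.026, "dy": 0.0001, "dz": 0, "wx": 0, "wy": 0, "wz": 0}, {"dx": 0.029, "dy": 0.0001, "dz": 0, "wx": 0, "wy": 0, "wz": 0}, {"dx": 0.032, "dy": 0.0001, "dz": 0, "wx": 0, "wy": 0, "wz": 0}, {"dx": 0.034, "dy": 0.0001, "dz": 0, "wx": 0, "wy": 0, "wz": 0}, {"dx": 0.035, "dy": 0.0001, "dz": 0, "wx": 0, "wy": 0, "wz": 0}, {"dx": 0.035, "dy": 0.0001, "dz": 0, "wx": 0, "wy": 0, "wz": 0}])

```text
time_s: 7.7
tcp_pos: [0.5223, 0.113, 0.0654]
ee_rot: [[-0.096, -0.995, 0.017], [-0.995, 0.096, 0.015], [-0.017, -0.016, -1.0]]
wrist_force: [7.3, 29.1, -9.6]
gripper_width: 0.171
```

```bash
python3 look.py w7
```

```text
disp -0.05835756591300917 y 0.05668569613600353 [ 7.28625778 29.11052713 -9.57473449] 7.7 0.17123852468288286
exp ptr tip [238.46736328  83.07126921] fin [237.06859914  37.89811993]
ptr 222.5 232.5 x-fin 0.006268937273973451
```

View pics/w7.png

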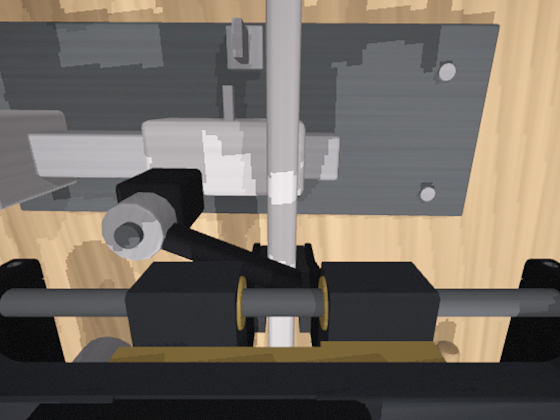

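The push is blocked: 29 N in y, the tool is 11 mm behind its command and the leg has crept in by 6 mm. I need to find what the contact is before going on.

```bash
python3 - <<'E'
from h import *
st=r.sense();print(st["wrist_force"],st["moment"],st["tcp_pos"])
ly=np.array([.1016,.9948,0]);lx=np.array([.9948,-.1016,0]);c=np.array([.57463,.05065,0])
# knob height from w5,w6 (leg nearly same) via two rays, and from w2 
a=dict(np.load("w5.npz"));b=dict(np.load("w6.npz"))
for z in(.09,.1,.11,.12,.13,.14):
    p=onplane("wrist",(115,118),z,a)-c;q=onplane("wrist",(121,172),z,b)-c;s=onplane("wrist",(200,109),z,dict(np.load("w2.npz")))-c
    print(z,"w5",p@lx+.0628,p@ly,"w6",q@lx+.0635,q@ly,"w2",s@lx,s@ly)
w=dict(np.load("w7.npz"))
for z in(.11,.12):
  print([((onplane("wrist",u,z,w)-c)@lx+.0575,(onplane("wrist",u,z,w)-c)@ly) for u in((127,235),(190,230),(170,250),(255,250))])
im=cv2.imread("pics/w7.png")[190:350,90:350];cv2.imwrite("pics/w7z.png",cv2.resize(im,None,fx=3,fy=3,interpolation=cv2.INTER_CUBIC))
E
```

```text
[ 7.32998418 27.65347191 -9.73583576] [ 7.87212561 -2.40266856  0.11207409] [0.52233915 0.11292947 0.06541025]
0.09 w5 0.0721124047548034 0.02107963787811392 w6 0.07214902506113226 0.025488233258815083 w2 0.06373383692993759 0.02044740205121929
0.1 w5 0.06694939249239605 0.020829522429576326 w6 0.06693525858678454 0.02356954551018001 w2 0.06122176371478928 0.02047352311123652
0.11 w5 0.0617863802299887 0.020579406981038727 w6 0.0617214921124367 0.02165085776154493 w2 0.05870969049964098 0.020499644171253734
0.12 w5 0.05662336796758134 0.020329291532501133 w6 0.05650772563808886 0.019732170012909864 w2 0.056197617284492685 0.020525765231270966
0.13 w5 0.05146035570517399 0.020079176083963552 w6 0.05129395916374103 0.01781348226427478 w2 0.05368554406934437 0.02055188629128818
0.14 w5 0.04629734344276653 0.019829060635425947 w6 0.0460801926893933 0.015894794515639712 w2 0.051173470854196185 0.02057800735130542
[(np.float64(0.06314163212814532), np.float64(0.023276831262815167)), (np.float64(0.03684631493120525), np.float64(0.020703649858286093)), (np.float64(0.046034005352226084), np.float64(0.029843552161679377)), (np.float64(0.010451215580249737), np.float64(0.029323597662064646))]
[(np.float64(0.05755821771958177), np.float64(0.018894627451649416)), (np.float64(0.03350311785032028), np.float64(0.01654066704097688)), (np.float64(0.04190806725595934), np.float64(0.0249018996154599)), (np.float64(0.009356736721280186), np.float64(0.024426242397787713))]
```

View pics/w7z.png

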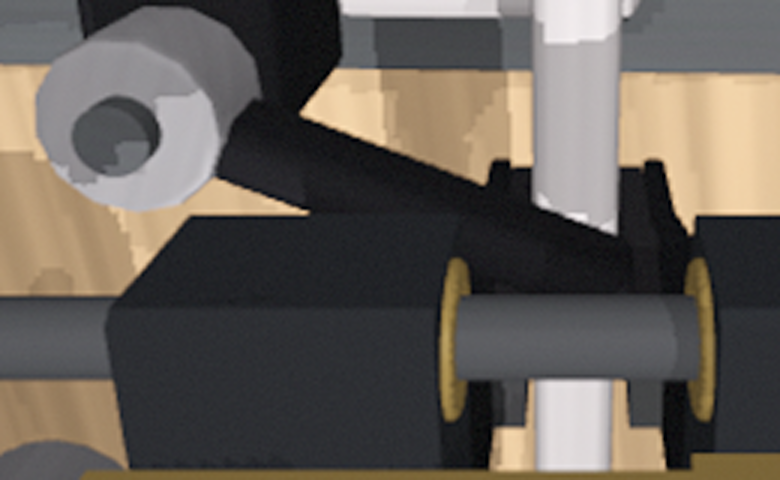

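The zoom shows the cause. The lever tip has run into the gap between the fingers and is wedged against the inner face of the robot-side finger. The lever can only close if that finger stands further off the bar while the far finger keeps holding the leg against the spring. I'll back off first.

>>> drive_tool(deltas=[{"dx": -0.004, "dy": 0, "dz": 0, "wx": 0, "wy": 0, "wz": 0}, {"dx": -0.008, "dy": 0, "dz": 0, "wx": 0, "wy": 0, "wz": 0}, {"dx": -0.012, "dy": 0, "dz": 0, "wx": 0, "wy": 0, "wz": 0}, {"dx": -0.016, "dy": 0, "dz": 0, "wx": 0, "wy": 0, "wz": 0}, {"dx": -0.018, "dy": 0, "dz": 0, "wx": 0, "wy": 0, "wz": 0}, {"dx": -0.018, "dy": 0, "dz": 0, "wx": 0, "wy": 0, "wz": 0}, {"dx": -0.018, "dy": 0, "dz": 0, "wx": 0, "wy": 0, "wz": 0}])

```text
time_s: 8.45
tcp_pos: [0.5165, 0.1206, 0.064]
ee_rot: [[-0.098, -0.995, -0.002], [-0.995, 0.098, -0.001], [0.001, 0.002, -1.0]]
wrist_force: [2.6, -2.1, -0.2]
gripper_width: 0.164
```

```bash
python3 look.py w8
```

```text
disp -0.06491196717429458 y 0.06363584560782527 [ 2.61151323 -2.14521503 -0.18430991] 8.45 0.16403510783919478
exp ptr tip [224.52326878  69.81806549] fin [222.53671548  23.68415993]
ptr 220.5 230.5 x-fin -0.00020012792595948577
```

View pics/w8.png

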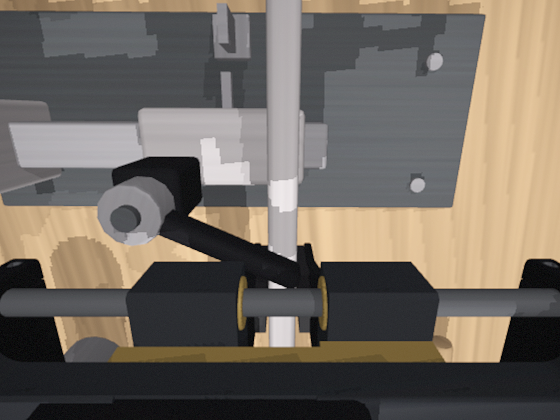

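Released: the leg is back at the mark to about −0.2 mm. Now I'll widen the jaws in stages, shifting the tool outwards so the far finger stays against the bar.

>>> drive_tool(deltas=[{"dx": 0, "dy": 0.0008, "dz": 0, "wx": 0, "wy": 0, "wz": 0}, {"dx": 0, "dy": 0.0016, "dz": 0, "wx": 0, "wy": 0, "wz": 0}, {"dx": 0, "dy": 0.0016, "dz": 0, "wx": 0, "wy": 0, "wz": 0}], gripper=0.2)

```text
time_s: 8.8
tcp_pos: [0.5156, 0.1216, 0.0644]
ee_rot: [[-0.098, -0.995, -0.001], [-0.995, 0.098, -0.0], [0.0, 0.001, -1.0]]
wrist_force: [2.0, -1.9, -0.8]
gripper_width: 0.199
```

>>> drive_tool(deltas=[{"dx": 0, "dy": 0.0008, "dz": 0, "wx": 0, "wy": 0, "wz": 0}, {"dx": 0, "dy": 0.0015, "dz": 0, "wx": 0, "wy": 0, "wz": 0}, {"dx": 0, "dy": 0.0015, "dz": 0, "wx": 0, "wy": 0, "wz": 0}], gripper=0.235)

```text
time_s: 9.1
tcp_pos: [0.5143, 0.1219, 0.0645]
ee_rot: [[-0.098, -0.995, -0.0], [-0.995, 0.098, 0.0], [-0.0, 0.0, -1.0]]
wrist_force: [3.8, -1.4, -2.3]
gripper_width: 0.232
```

>>> drive_tool(deltas=[{"dx": 0, "dy": 0.0008, "dz": 0, "wx": 0, "wy": 0, "wz": 0}, {"dx": 0, "dy": 0.0015, "dz": 0, "wx": 0, "wy": 0, "wz": 0}, {"dx": 0, "dy": 0.0015, "dz": 0, "wx": 0, "wy": 0, "wz": 0}], gripper=0.27)

```text
time_s: 9.4
tcp_pos: [0.5129, 0.122, 0.0645]
ee_rot: [[-0.098, -0.995, -0.0], [-0.995, 0.098, 0.0], [-0.0, 0.0, -1.0]]
wrist_force: [3.3, 0.7, -1.9]
gripper_width: 0.265
```

>>> drive_tool(deltas=[{"dx": 0, "dy": 0.0006, "dz": 0, "wx": 0, "wy": 0, "wz": 0}, {"dx": 0, "dy": 0.0013, "dz": 0, "wx": 0, "wy": 0, "wz": 0}, {"dx": 0, "dy": 0.0013, "dz": 0, "wx": 0, "wy": 0, "wz": 0}, {"dx": 0, "dy": 0.0013, "dz": 0, "wx": 0, "wy": 0, "wz": 0}], gripper=0.3)

```text
time_s: 9.8
tcp_pos: [0.5116, 0.1222, 0.0646]
ee_rot: [[-0.098, -0.995, -0.0], [-0.995, 0.098, 0.0], [-0.0, 0.0, -1.0]]
wrist_force: [2.9, -1.6, -2.3]
gripper_width: 0.301
```

```bash
python3 look.py w9
```

```text
disp -0.06992324450511608 y 0.06473796487822245 [ 2.86816679 -1.61062932 -2.30383537] 9.8 0.30135680911455553
exp ptr tip [215.38756729  67.53748783] fin [213.050027    21.32787207]
ptr 209.5 219.5 x-fin 0.000846899673715011
```

View pics/w9.png

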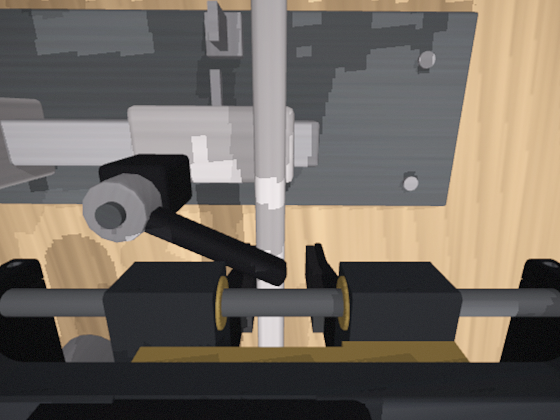

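```bash
python3 - <<'E'
import cv2
a=cv2.imread("pics/w9.png")[0:110,180:260];cv2.imwrite("pics/w9z.png",cv2.resize(a,None,fx=5.4,fy=5.4,interpolation=cv2.INTER_CUBIC))
E
```

```text
(no output)
```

View pics/w9z.png

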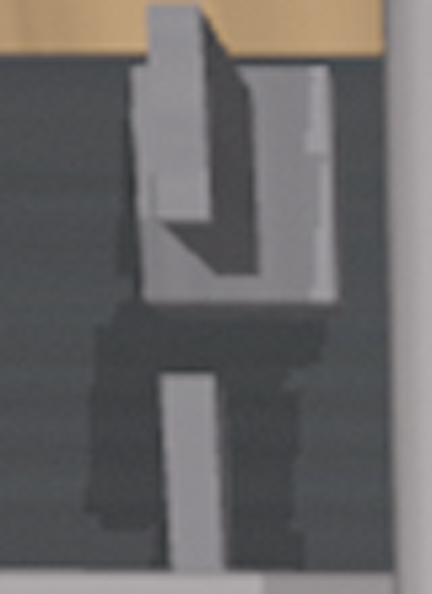

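Pointer and fin line up to about 0.3 mm here. Now I'll slide to shut the lever.

>>> drive_tool(deltas=[{"dx": 0.002, "dy": 0.0003, "dz": 0, "wx": 0, "wy": 0, "wz": 0}, {"dx": 0.004, "dy": 0.0003, "dz": 0, "wx": 0, "wy": 0, "wz": 0}, {"dx": 0.007, "dy": 0.0003, "dz": 0, "wx": 0, "wy": 0, "wz": 0}, {"dx": 0.01, "dy": 0.0004, "dz": 0, "wx": 0, "wy": 0, "wz": 0}, {"dx": 0.013, "dy": 0.0004, "dz": 0, "wx": 0, "wy": 0, "wz": 0}, {"dx": 0.015, "dy": 0.0004, "dz": 0, "wx": 0, "wy": 0, "wz": 0}, {"dx": 0.016, "dy": 0.0004, "dz": 0, "wx": 0, "wy": 0, "wz": 0}, {"dx": 0.016, "dy": 0.0004, "dz": 0, "wx": 0, "wy": 0, "wz": 0}])

```text
time_s: 10.65
tcp_pos: [0.5111, 0.1071, 0.0653]
ee_rot: [[-0.097, -0.995, 0.003], [-0.995, 0.097, 0.002], [-0.002, -0.003, -1.0]]
wrist_force: [3.7, 3.4, 0.1]
gripper_width: 0.301
```

```bash
python3 look.py w10
```

```text
disp -0.06896691726290083 y 0.04971715979925727 [3.68378127 3.37925106 0.1368081 ] 10.65 0.30083015608165964
exp ptr tip [219.19043344  97.35075251] fin [217.07912709  53.72682396]
ptr 211.5 221.5 x-fin 0.0018652247195072862
```

View pics/w10.png

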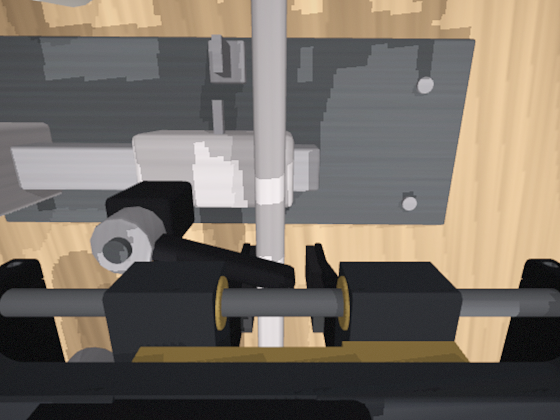

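The lever is moving now with only about 3 N. I'll trim the leg out by 1 mm and continue.

>>> drive_tool(deltas=[{"dx": 0, "dy": 0.001, "dz": 0, "wx": 0, "wy": 0, "wz": 0}, {"dx": 0.002, "dy": 0.001, "dz": 0, "wx": 0, "wy": 0, "wz": 0}, {"dx": 0.004, "dy": 0.001, "dz": 0, "wx": 0, "wy": 0, "wz": 0}, {"dx": 0.006, "dy": 0.0011, "dz": 0, "wx": 0, "wy": 0, "wz": 0}, {"dx": 0.008, "dy": 0.0011, "dz": 0, "wx": 0, "wy": 0, "wz": 0}, {"dx": 0.01, "dy": 0.0011, "dz": 0, "wx": 0, "wy": 0, "wz": 0}, {"dx": 0.011, "dy": 0.0011, "dz": 0, "wx": 0, "wy": 0, "wz": 0}, {"dx": 0.012, "dy": 0.0011, "dz": 0, "wx": 0, "wy": 0, "wz": 0}, {"dx": 0.012, "dy": 0.0011, "dz": 0, "wx": 0, "wy": 0, "wz": 0}])

```text
time_s: 11.6
tcp_pos: [0.509, 0.0955, 0.0654]
ee_rot: [[-0.097, -0.995, 0.004], [-0.995, 0.097, 0.002], [-0.003, -0.004, -1.0]]
wrist_force: [3.6, 4.2, -0.1]
gripper_width: 0.306
```

```bash
python3 look.py w11;  python3 - <<'E'
import cv2
a=cv2.imread("pics/w11.png")[20:150,170:300];cv2.imwrite("pics/w11z.png",cv2.resize(a,None,fx=4.5,fy=4.5,interpolation=cv2.INTER_CUBIC))
E
```

```text
disp -0.06984913011112635 y 0.037944270137282465 [ 3.64990753  4.20037166 -0.0565246 ] 11.6 0.3063731370707499
exp ptr tip [218.83164331 119.58732785] fin [216.7504388   77.75984123]
ptr 213.5 222.5 x-fin 0.0008506554510691207
```

View pics/w11.png

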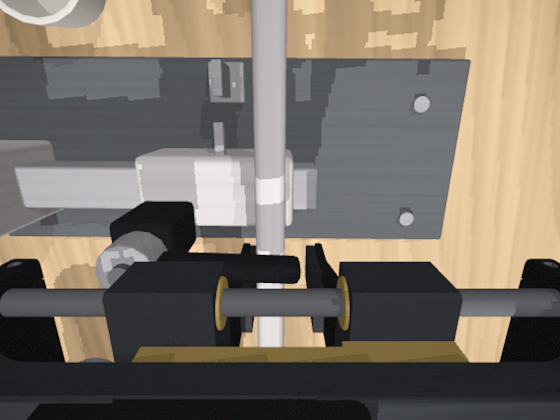

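View pics/w11z.png

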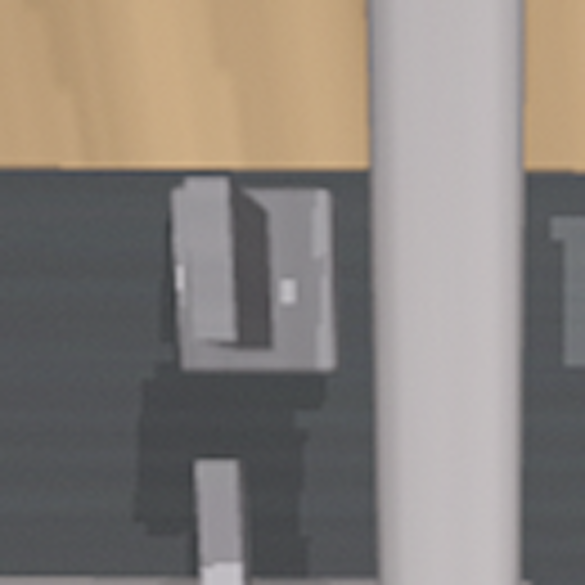

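>>> drive_tool(deltas=[{"dx": 0.001, "dy": 0.0003, "dz": 0, "wx": 0, "wy": 0, "wz": 0}, {"dx": 0.002, "dy": 0.0004, "dz": 0, "wx": 0, "wy": 0, "wz": 0}, {"dx": 0.003, "dy": 0.0005, "dz": 0, "wx": 0, "wy": 0, "wz": 0}, {"dx": 0.004, "dy": 0.0005, "dz": 0, "wx": 0, "wy": 0, "wz": 0}, {"dx": 0.005, "dy": 0.0005, "dz": 0, "wx": 0, "wy": 0, "wz": 0}, {"dx": 0.005, "dy": 0.0005, "dz": 0, "wx": 0, "wy": 0, "wz": 0}, {"dx": 0.005, "dy": 0.0005, "dz": 0, "wx": 0, "wy": 0, "wz": 0}])

```text
time_s: 12.35
tcp_pos: [0.5101, 0.0936, 0.0655]
ee_rot: [[-0.095, -0.995, 0.009], [-0.995, 0.095, 0.007], [-0.007, -0.008, -1.0]]
wrist_force: [5.5, 13.8, -2.9]
gripper_width: 0.298
```

```bash
python3 look.py w12;  python3 - <<'E'
import cv2
a=cv2.imread("pics/w12.png")[230:300,80:340];cv2.imwrite("pics/w12z.png",cv2.resize(a,None,fx=3,fy=3,interpolation=cv2.INTER_CUBIC)[:,:800])
E
```

```text
disp -0.06858977159446451 y 0.03616321944569001 [ 5.51645882 13.8466894  -2.9407402 ] 12.35 0.29799797675887973
exp ptr tip [221.64756716 122.59645591] fin [219.72327969  80.98273207]
ptr 213.5 223.5 x-fin 0.0021508321424888732
```

View pics/w12.png

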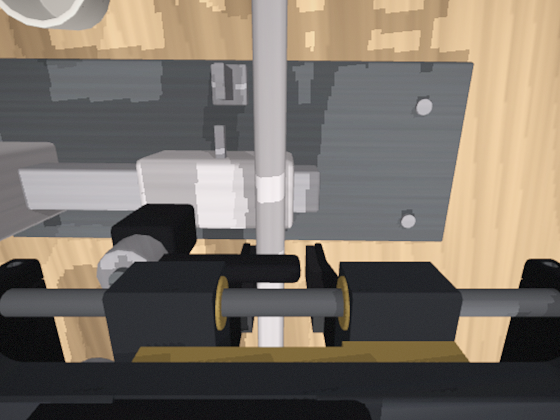

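>>> drive_tool(deltas=[{"dx": -0.002, "dy": 0.0, "dz": 0, "wx": 0, "wy": 0, "wz": 0}, {"dx": -0.004, "dy": 0, "dz": 0, "wx": 0, "wy": 0, "wz": 0}, {"dx": -0.004, "dy": 0, "dz": 0, "wx": 0, "wy": 0, "wz": 0}, {"dx": -0.004, "dy": 0, "dz": 0, "wx": 0, "wy": 0, "wz": 0}])

```text
time_s: 12.8
tcp_pos: [0.508, 0.0942, 0.0654]
ee_rot: [[-0.097, -0.995, 0.003], [-0.995, 0.097, 0.002], [-0.002, -0.003, -1.0]]
wrist_force: [3.3, 3.5, 1.8]
gripper_width: 0.299
```

```bash
python3 look.py w13;  python3 - <<'E'
from h import *
im=cv2.imread("pics/w13.png");a=im[20:150,170:300]
st=dict(np.load("w13.npz"));g=cv2.cvtColor(im,cv2.COLOR_BGR2GRAY).astype(float)
ly=np.array([.1016,.9948,0]);lx=np.array([.9948,-.1016,0]);c=np.array([.57463,.05065,0])
pts=[]
for u in list(range(206,238,3))+list(range(258,286,3)):
    col=g[235:270,u];i=np.argmin(np.diff(col));pts.append((u,235+i+.5,col[max(i-2,0)],col[i+3]))
print([(p[0],p[1]) for p in pts])
P=np.array([onplane("wrist",p[:2],.110,st)-c for p in pts]);X=P@lx;Y=P@ly
k=np.polyfit(X,Y,1);print("slope rad",-k[0],"resid",np.std(Y-np.polyval(k,X)),"edge y",Y.mean())
z1=cv2.resize(a,None,fx=4.5,fy=4.5,interpolation=cv2.INTER_CUBIC)
cv2.imwrite("pics/w13z.png",z1);cv2.imwrite("pics/w13y.png",cv2.resize(im[225:305,80:340],None,fx=3,fy=3,interpolation=cv2.INTER_CUBIC))
E
```

```text
disp -0.07066186791074716 y 0.03652661893258063 [3.32012282 3.50607503 1.84942812] 12.8 0.29870570796837737
exp ptr tip [217.510233   122.22479199] fin [215.39039431  80.61408318]
ptr 213.5 222.5 x-fin 0.00012007668108897938
[(206, np.float64(253.5)), (209, np.float64(253.5)), (212, np.float64(253.5)), (215, np.float64(253.5)), (218, np.float64(253.5)), (221, np.float64(253.5)), (224, np.float64(253.5)), (227, np.float64(253.5)), (230, np.float64(253.5)), (233, np.float64(253.5)), (236, np.float64(253.5)), (258, np.float64(253.5)), (261, np.float64(254.5)), (264, np.float64(254.5)), (267, np.float64(254.5)), (270, np.float64(254.5)), (273, np.float64(254.5)), (276, np.float64(253.5)), (279, np.float64(253.5)), (282, np.float64(253.5)), (285, np.float64(253.5))]
slope rad 0.0010117645429658512 resid 0.0001741403388947836 edge y 0.011629873213227443
```

View pics/w13z.png

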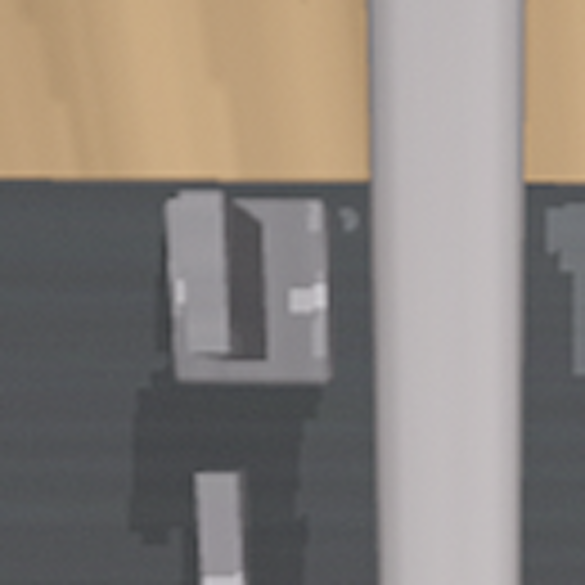

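View pics/w13y.png

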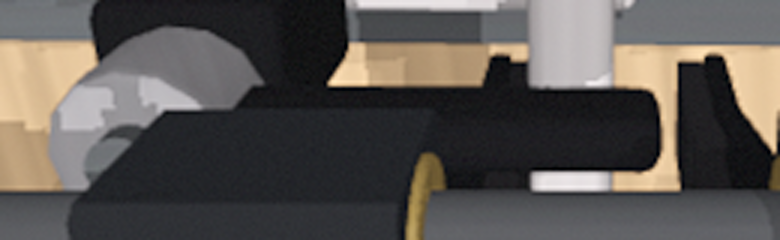

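The lever is closed (edge slope 0.001 rad) and the leg is about 0.4 mm too far out. I'll ease off the lever slightly, then close the jaws back onto the bar in stages.

>>> drive_tool(deltas=[{"dx": -0.0015, "dy": -0.0005, "dz": 0, "wx": 0, "wy": 0, "wz": 0}, {"dx": -0.0015, "dy": -0.0012, "dz": 0, "wx": 0, "wy": 0, "wz": 0}, {"dx": -0.0015, "dy": -0.0017, "dz": 0, "wx": 0, "wy": 0, "wz": 0}], gripper=0.265)

```text
time_s: 13.15
tcp_pos: [0.5083, 0.0942, 0.0644]
ee_rot: [[-0.098, -0.995, -0.001], [-0.995, 0.098, -0.0], [0.001, 0.001, -1.0]]
wrist_force: [3.8, 0.4, 1.3]
gripper_width: 0.267
```

>>> drive_tool(deltas=[{"dx": 0, "dy": -0.0008, "dz": 0, "wx": 0, "wy": 0, "wz": 0}, {"dx": 0, "dy": -0.0015, "dz": 0, "wx": 0, "wy": 0, "wz": 0}, {"dx": 0, "dy": -0.0015, "dz": 0, "wx": 0, "wy": 0, "wz": 0}], gripper=0.23)

```text
time_s: 13.45
tcp_pos: [0.51, 0.0941, 0.0644]
ee_rot: [[-0.098, -0.995, -0.001], [-0.995, 0.098, -0.001], [0.001, 0.001, -1.0]]
wrist_force: [3.8, -2.4, 1.4]
gripper_width: 0.234
```

>>> drive_tool(deltas=[{"dx": 0, "dy": -0.0008, "dz": 0, "wx": 0, "wy": 0, "wz": 0}, {"dx": 0, "dy": -0.0015, "dz": 0, "wx": 0, "wy": 0, "wz": 0}, {"dx": 0, "dy": -0.0015, "dz": 0, "wx": 0, "wy": 0, "wz": 0}], gripper=0.195)

```text
time_s: 13.75
tcp_pos: [0.5114, 0.0941, 0.0643]
ee_rot: [[-0.098, -0.995, -0.001], [-0.995, 0.098, -0.001], [0.001, 0.001, -1.0]]
wrist_force: [4.4, -2.7, 1.7]
gripper_width: 0.196
```

>>> drive_tool(deltas=[{"dx": 0, "dy": -0.0008, "dz": 0, "wx": 0, "wy": 0, "wz": 0}, {"dx": 0, "dy": -0.0013, "dz": 0, "wx": 0, "wy": 0, "wz": 0}, {"dx": 0, "dy": -0.0013, "dz": 0, "wx": 0, "wy": 0, "wz": 0}, {"dx": 0, "dy": -0.0013, "dz": 0, "wx": 0, "wy": 0, "wz": 0}], gripper=0.165)

```text
time_s: 14.15
tcp_pos: [0.5127, 0.0941, 0.0643]
ee_rot: [[-0.098, -0.995, -0.001], [-0.995, 0.098, -0.0], [0.0, 0.001, -1.0]]
wrist_force: [3.9, -3.1, -0.5]
gripper_width: 0.166
```

```bash
python3 look.py w14;  python3 - <<'E'
import cv2
a=cv2.imread("pics/w14.png")[20:150,170:300];cv2.imwrite("pics/w14z.png",cv2.resize(a,None,fx=4.5,fy=4.5,interpolation=cv2.INTER_CUBIC))
E
```

```text
disp -0.06600245461527485 y 0.036908760075671856 [ 3.85821411 -3.14083764 -0.49725157] 14.15 0.16607545854609232
exp ptr tip [225.22608671 121.75747357] fin [223.38001226  79.87029746]
ptr 222.5 232.5 x-fin -0.0009381253259612626
```

View pics/w14.png

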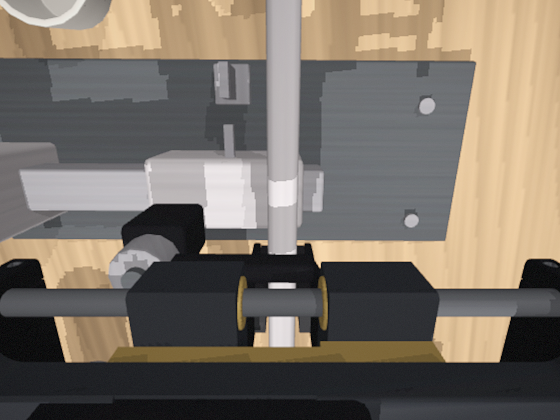

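View pics/w14z.png

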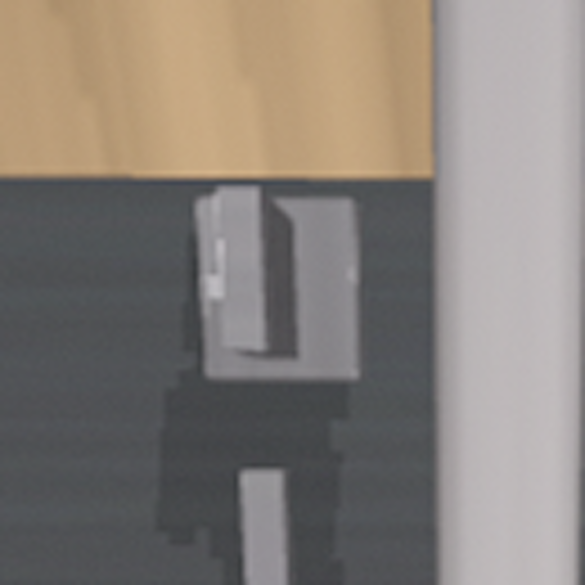

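The leg is about 1.4 mm too far out, so I'll ease it in.

>>> drive_tool(deltas=[{"dx": 0.0005, "dy": -0.0005, "dz": 0, "wx": 0, "wy": 0, "wz": 0}, {"dx": 0.001, "dy": -0.001, "dz": 0, "wx": 0, "wy": 0, "wz": 0}, {"dx": 0.001, "dy": -0.0014, "dz": 0, "wx": 0, "wy": 0, "wz": 0}, {"dx": 0.001, "dy": -0.0014, "dz": 0, "wx": 0, "wy": 0, "wz": 0}, {"dx": 0.001, "dy": -0.0014, "dz": 0, "wx": 0, "wy": 0, "wz": 0}], gripper=0.163)

```text
time_s: 14.7
tcp_pos: [0.5145, 0.0937, 0.0645]
ee_rot: [[-0.098, -0.995, 0.001], [-0.995, 0.098, 0.001], [-0.001, -0.001, -1.0]]
wrist_force: [3.4, 1.8, -3.1]
gripper_width: 0.159
```

```bash
python3 look.py w15;  python3 - <<'E'
import cv2
from h import *
a=cv2.imread("pics/w15.png")[20:150,170:300];cv2.imwrite("pics/w15z.png",cv2.resize(a,None,fx=4.5,fy=4.5,interpolation=cv2.INTER_CUBIC))
b=cv2.imread("pics/w15.png")[225:305,80:340];cv2.imwrite("pics/w15y.png",cv2.resize(b,None,fx=3,fy=3,interpolation=cv2.INTER_CUBIC))
cv2.imwrite("pics/scene15.png",cams.capture("scene")[:,:,::-1]);cv2.imwrite("pics/top15.png",cams.capture("top")[:,:,::-1])
E
```

```text
disp -0.06418105140483477 y 0.03668347882188719 [ 3.39297698  1.83348654 -3.05028209] 14.7 0.15899391365309765
exp ptr tip [228.61409398 122.12626046] fin [226.90371462  80.29256601]
ptr 223.5 233.5 x-fin 0.00040790657410104446
```

View pics/w15z.png

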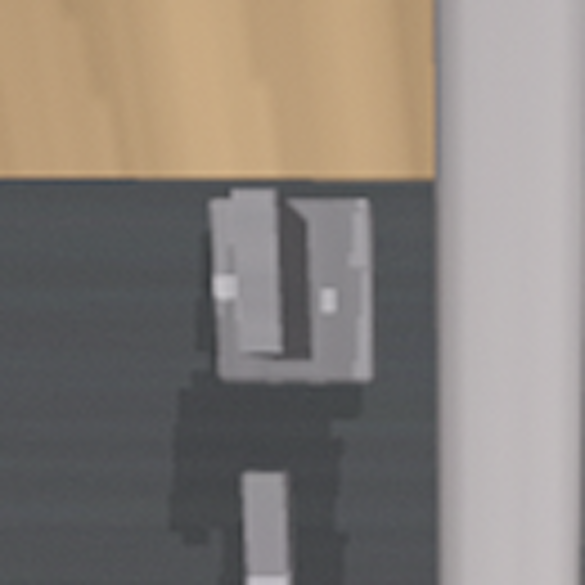

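View pics/w15y.png

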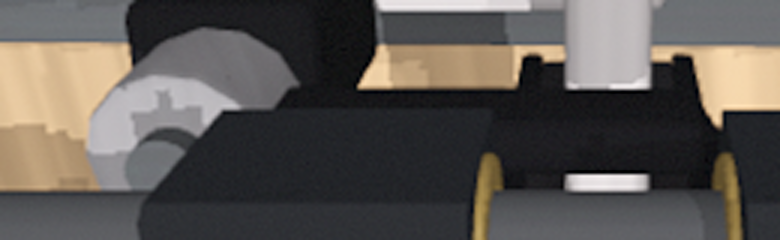

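View pics/top15.png

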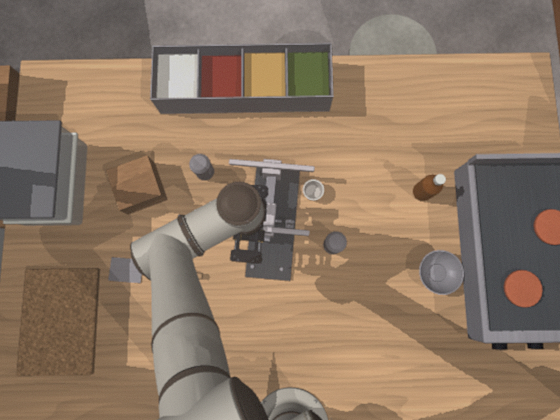

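View pics/scene15.png

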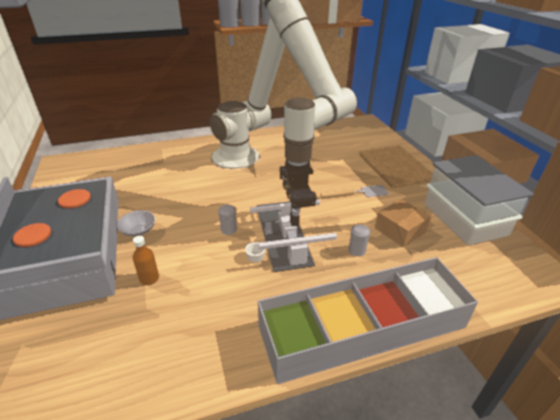

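Pointer and fin are in line: pointer 238–283 against fin 237–281 zoomed px, about 0.15 mm. The other objects are where they started. One last lever check, then I'll hand in.

```bash
python3 - <<'E'
from h import *
from station import ticket
im=cv2.imread("pics/w15.png");st=dict(np.load("w15.npz"));g=cv2.cvtColor(im,cv2.COLOR_BGR2GRAY).astype(float)
ly=np.array([.1016,.9948,0]);lx=np.array([.9948,-.1016,0]);c=np.array([.57463,.05065,0])
pts=[]
for u in list(range(212,248,3))+list(range(272,292,3)):
    col=g[240:266,u];i=np.argmin(np.diff(col));pts.append((u,240+i+.5))
print(pts)
P=np.array([onplane("wrist",p,.110,st)-c for p in pts]);k=np.polyfit(P@lx,P@ly,1);print("lever slope",-k[0])
a,b=[cv2.cvtColor(cv2.imread(f"pics/top{n}.png"),cv2.COLOR_BGR2GRAY).astype(np.float32) for n in("0","15")]
for n,(x,y) in dict(sha=(335,243),shb=(201,166),ram=(314,190),sauce=(430,187),dish=(441,272),carton=(135,182)).items():
    s=np.s_[y-12:y+12,x-12:x+12];w=cv2.matchTemplate(b[y-18:y+18,x-18:x+18],a[s],cv2.TM_CCOEFF_NORMED);print(n,cv2.minMaxLoc(w)[3],round(float(w.max()),2))
if abs(k[0])<.03: ticket.finish_job();print("done")
E
```

```text
[(212, np.float64(254.5)), (215, np.float64(254.5)), (218, np.float64(254.5)), (221, np.float64(254.5)), (224, np.float64(254.5)), (227, np.float64(254.5)), (230, np.float64(254.5)), (233, np.float64(254.5)), (236, np.float64(254.5)), (239, np.float64(254.5)), (242, np.float64(254.5)), (245, np.float64(254.5)), (272, np.float64(254.5)), (275, np.float64(254.5)), (278, np.float64(254.5)), (281, np.float64(254.5)), (284, np.float64(254.5)), (287, np.float64(254.5)), (290, np.float64(254.5))]
lever slope -0.005377669477655448
sha (6, 6) 0.58
shb (6, 6) 0.97
ram (6, 6) 0.93
sauce (6, 6) 1.0
dish (6, 6) 0.98
carton (6, 6) 0.85
the job is handed in; nothing more can be done
done
```

I pulled the leg out about 63 mm to the mark, swung the lever shut by sliding along the crossbar, and handed in at about 15 s with the bar still between the fingers.

**Last checks**
- **Leg:** pointer and fin are in line to about 0.2 mm in the final wrist picture. My ray-cast figure gives +0.4 mm.
- **Lever:** the edge slope is within 0.005 rad of closed.
- **Wrist force:** about 5 N at the end.
- **Other objects:** six were matched against the first top view and none had shifted. The match for `shaker_a` was weak (0.58), probably because of shadow. The turner is partly hidden by the arm and was not matched.

**What went wrong or is uncertain**
- **Lever jam:** on the first slide the lever tip ran between the fingers and wedged. The wrist read about 29 N at the end of that move, and the leg crept in about 6 mm. I backed off and it returned to the mark.
- **Jaws opened part-way:** I then widened the jaws to 26 mm while closing the lever. During that time only the far finger held the leg against its spring, and the leg strayed up to about 2 mm. I then closed the jaws back to the bar's width.
- **Squeeze not measured:** the fixed grip force would be about 30 N, so I set the opening to the bar's width instead of clamping. The squeeze should be very light. The final opening reading was 0.159, just under the bar's 0.161; earlier readings varied by a few thousandths.

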